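Spin the sample carousel and brake it at its drop slot

TASK

Index the teal sample carousel: push its black knob to give the disc a spin, let it coast freely for a second or more, and while it is still turning brake it with a fingertip on its rim so that it stops with its open, orange-collared hole lined up over the fixed slot between the orange rails. Then take the hand away and leave it standing there; do not touch the grey carousel's disc.

Things in the scene. Friction and masses are not known exactly. Their poses are not given: they have to be found in the camera images.
- teal_wheel: Teal disc, 260 mm wide, 12 mm thick, level, still at the start, turning very freely on a fixed upright axle. Origin on the axle at the underside, flat top 12 mm above; x axis points to the hole. A black knob (16 mm wide, 32 mm high) stands on its top, 75 mm from the axle, opposite the hole: pushed sideways, the disc coasts on, losing some 0.015 rad/s per s. Bare flat rim from 105 to 130 mm radius.
- teal_hole (a point): Centre, level with the disc's top, of the only open hole in the teal disc: 36 mm through-hole with a 2 mm high orange collar, 75 mm from the axle, going round with the disc. Four closed grey caps 2 mm high share its circle; a steel hub cap 14 mm high sits on the axle. A light press on the rim stops the disc almost at once, and it stays where it is left.
- teal_slot (a point): Point in the fixed slot of the teal carousel's white base, 75 mm from the axle, 17 mm below the disc's top: where the hole's centre must stop, seen from above. The slot is 20 mm wide, black, between two orange rails, runs straight out from the axle and shows 50 mm beyond the disc's edge. It does not turn.
- grey_wheel: Grey disc of the second, otherwise alike carousel (blue collar, blue rails); leave it alone. Origin on its axle at the disc's underside, 260 mm wide, top 12 mm above the origin and 86 mm above the bench.

How it is judged:
On the way, in this order (a step that is already met when the one before it is completed fails the run):
1. the teal disc coasts freely, untouched, faster than 0.15 rad/s for 0.6 s (contact force between the fingers and teal_wheel below 0.02 N and angular speed of teal_wheel above 0.15 rad/s), for 0.6 s.
2. a finger touches the disc while it is still turning (faster than 0.1 rad/s) (contact force between the fingers and teal_wheel above 0.05 N and angular speed of teal_wheel above 0.1 rad/s).
At the end, for the whole second after the job is handed in: The teal disc stands still (under 0.03 rad/s), untouched, with the centre of its orange-collared hole within 16 mm, seen from above, of the slot point under the hole circle (about 12 degrees of turn) (horizontal distance between teal_hole and teal_slot below 0.016 m and angular speed of teal_wheel below 0.03 rad/s).
It fails at once if the robot touches the grey disc (contact force between any of the fingers, the arm and grey_wheel above 0.3 N).
It also fails if it takes over 64 s, if anything falls off the work surface, if the arm or the gripper's body presses on something with over 40 N, if the wrist force passes 120 N, or if a joint passes its speed limit or range.

ROBOT

A 6-joint arm with a two-finger parallel gripper is mounted at the origin on the work surface. World frame = base frame: x ahead of the robot, y to its left, z up, the work surface at z = 0. Lengths are in m, angles in rad, forces in N, time in s.
With the tool pointing down it reaches from about 0.375 to 0.9 m from the base axis. Payload 3.1 kg.
Tool frame: the origin (TCP) lies on the centre line of the jaws, within the pads' length; the fingertips stand 25 mm ahead of it and the grasp point (between the pads) lies 6 mm ahead of it; z points along the fingers, y is the line along which they close (so a half turn about z gives the same grasp; the last joint's range is limited). The gripper opens to 85 mm and grips with 20 to 120 N. Pads are 22 mm wide; open, the fingers measure 114 mm over their backs; the gripper's body (76 mm by 85 mm) begins 54 mm behind the grasp point. The pads swing forward as they close: fully open they stand 13 mm farther back than shut.
Start: joints at [-1.421, 0.527, 1.433, -0, 1.181, -0.178], TCP at [0.202, -0.591, 0.256] pointing down, gripper open.
Joint ranges: [-3.08, 3.08], [-0.75, 2.2], [0.22, 2.44], [-1.43, 4.57], [0, 2.65], [-2.85, 2.85]. Speed limits (rad/s): [2.79, 2.79, 3.14, 3.14, 3.14, 3.14].

INTERFACE

Orientations are given as [roll, pitch, yaw] about the fixed x, y, z axes, in that order (R = Rz(yaw) Ry(pitch) Rx(roll)).
In Python, from workcell import move_to, line_to, move_joints, let_go, grasp, sleep, inverse_kinematics, get_obs, snapshot, IKError, job_done gives the robot as it stands. Calls block until the motion is done:
- move_to(position, orientation): joint-space move of the TCP to a pose.
- line_to(position, ori=None, speed=0.15): straight line of the TCP; ori=None keeps the orientation; speed is the mean speed in m/s.
- move_joints(angles): joint-space move.
- let_go() and grasp(force=None): open the fingers fully, or close them until they stop; force is the grip in N (None keeps the last).
- sleep(seconds).
- inverse_kinematics(position, orientation): joint angles nearest the present ones, or None.
- get_obs(): the state.
- snapshot(name): name is "scene" or "top"; returns a dict with "image" (400x640x3 uint8, red, green, blue), "vfov" (degrees; the focal length in pixels is half the picture's height over the tangent of half this angle, whatever the lens; pixels are square), "cx", "cy" (the principal point, pixels), "extrinsics" (4x4, takes a point from world to camera coordinates). Camera axes: x right, y up, looking along -z (the intrinsics and any distortion apply to the point x, -y, -z); pixel columns grow to the right and rows downward; lengths in m; the calibration is good to about 2 mm. A picture is of the moment at which its call begins. There is no depth.
A pose or a line that the arm cannot do raises IKError and nothing moves.
- job_done(): hands the job in, once; it reports no verdict.
The state is a dict: "t": time; "joint_pos": joint angles; "qd": joint speeds; "tau": joint torques, N m; "tcp_pos": TCP position; "tool_rot": TCP orientation; "force": force on the tool from outside, world axes, zero at the start; "torque": the same for the moment, N m; "finger_gap": finger opening in m.
Only numpy, scipy, OpenCV 4.12 (cv2) and the standard library are available. Lean on these libraries where they do the work, as an engineer would, in place of code of your own. Each camera call takes 0.05 s, during which the arm holds its last target. There are 200 camera calls.

## Working session

There is one attempt and no reset: what is moved stays moved. The work goes in short steps, each a Python script; the robot and the scene stay as the last script left them, time stands still between calls to the robot, and variables do not carry over. Pictures are saved under pics/ and viewed, on a budget of 10 in all, crops included, one or two more only if the job needs it, and the job is handed in when it is done.

```bash
ls; mkdir -p pics; python3 - <<'E'
from workcell import *
import cv2,numpy as np,pickle
for n in("scene","top"):
    s=snapshot(n); pickle.dump(s,open(n+"0.pkl","wb"))
    cv2.imwrite(f"pics/{n}0.png",s["image"][:,:,::-1]); print(n,s["vfov"],s["cx"],s["cy"],np.round(s["extrinsics"],3).tolist(),[k for k in s])
print(get_obs())
E
```

```text
pics
scene 46.41900038106865 312.73431109622436 191.637450510778 [[0.674, 0.738, 0.012, -0.393], [-0.455, 0.403, 0.794, 0.161], [0.581, -0.541, 0.608, -1.218], [0.0, 0.0, 0.0, 1.0]] ['image', 'vfov', 'cx', 'cy', 'extrinsics']
top 53.6650488190251 319.976277996495 202.1463503491433 [[0.015, -1.0, -0.006, 0.001], [0.987, 0.014, 0.157, -0.55], [-0.157, -0.008, 0.988, -0.786], [0.0, 0.0, 0.0, 1.0]] ['image', 'vfov', 'cx', 'cy', 'extrinsics']
{'t': 0.1, 'joint_pos': array([-1.42047982e+00,  5.28399361e-01,  1.43375604e+00, -3.13310328e-05,
        1.18139158e+00, -1.78509707e-01]), 'qd': array([ 0.00067736, -0.00124343, -0.00366004,  0.00010055, -0.00050219,
        0.00024435]), 'tau': array([-5.40764267e-04, -4.43304455e+01, -1.78586161e+01, -1.75953896e-04,
        3.89494555e-03, -3.86699057e-06]), 'tcp_pos': array([ 0.20175831, -0.59092131,  0.25542111]), 'tool_rot': array([-3.13966423e+00, -3.18515529e-04,  3.28837831e-01]), 'force': array([-0.62857091, -0.39040725, -0.7028056 ]), 'torque': array([-0.00069112,  0.01607949,  0.00166613]), 'finger_gap': 0.08532196058312329}
```

View pics/scene0.png

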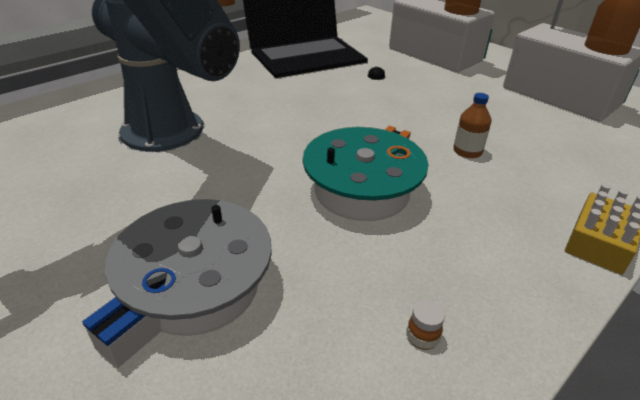

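View pics/top0.png

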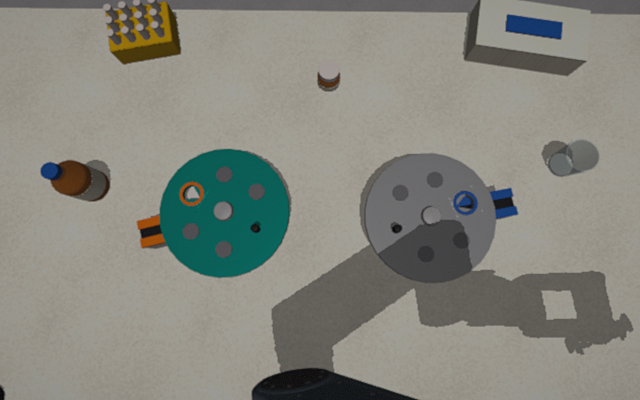

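The scene picture shows the teal carousel at about (365,160), with its knob at (331,155) and collar at (399,152). In the top picture the teal hub is at (223,211), the collar at (192,194), the knob at (255,228) and the slot rails at about (150,232). Next I measure from both views.

```bash
cat > h.py <<'E'
import cv2,numpy as np,pickle
def cam(s):
    H=s["image"].shape[0]; f=H/2/np.tan(np.radians(s["vfov"])/2); return f,s["cx"],s["cy"],np.array(s["extrinsics"])
def proj(s,P):
    f,cx,cy,E=cam(s); c=np.atleast_2d(P)@E[:3,:3].T+E[:3,3]
    return np.c_[cx+f*c[:,0]/-c[:,2], cy+f*c[:,1]/c[:,2]]
def ray(s,uv):
    f,cx,cy,E=cam(s); uv=np.atleast_2d(uv)
    d=np.c_[(uv[:,0]-cx)/f,-(uv[:,1]-cy)/f,-np.ones(len(uv))]
    return -E[:3,:3].T@E[:3,3], d@E[:3,:3]
def onz(s,uv,z):
    o,d=ray(s,uv); return o+d*((z-o[2])/d[:,2])[:,None]
def tri(pairs):
    A=np.zeros((3,3));b=np.zeros(3)
    for s,uv in pairs:
        o,d=ray(s,uv); d=d[0]/np.linalg.norm(d[0]); M=np.eye(3)-np.outer(d,d); A+=M;b+=M@o
    return np.linalg.solve(A,b)
def orange(img):
    h=cv2.cvtColor(img,cv2.COLOR_RGB2HSV); return cv2.inRange(h,(5,170,110),(20,255,255))
def teal(img):
    h=cv2.cvtColor(img,cv2.COLOR_RGB2HSV); return cv2.inRange(h,(75,120,40),(95,255,255))
E
python3 - <<'E'
from h import *
from scipy.optimize import least_squares
S={n:pickle.load(open(n+"0.pkl","rb")) for n in("scene","top")}
cont={}
for n,s in S.items():
    m=teal(s["image"]); c=max(cv2.findContours(m,0,1)[0],key=cv2.contourArea); cont[n]=cv2.convexHull(c)
    print(n,cv2.boundingRect(c),cv2.fitEllipse(c))
    o=orange(s["image"]); k,l,st,ce=cv2.connectedComponentsWithStats(o)
    print([(st[i].tolist(),ce[i].round(1).tolist()) for i in range(1,k) if st[i][4]>8])
t=np.linspace(0,2*np.pi,180,endpoint=False)
def res(p):
    r=[]
    for n,s in S.items():
        P=np.vstack([np.c_[p[0]+.13*np.cos(t),p[1]+.13*np.sin(t),0*t+p[2]-dz] for dz in(0,.012)])
        h=cv2.convexHull(proj(s,P).astype(np.float32))
        r+=[cv2.pointPolygonTest(h,(float(a),float(b)),True) for a,b in cont[n].reshape(-1,2)]
    return np.array(r)
q=least_squares(res,[.54,.14,.086],diff_step=1e-3,loss="soft_l1"); print("disc top",q.x,"rms",np.sqrt((res(q.x)**2).mean()))
for nm,a,b in(("collar",(399,152.5),(192,194)),("hub",(366,153.5),(223,211))): print(nm,tri([(S["scene"],a),(S["top"],b)]))
im=S["top"]["image"][140:290,120:310,::-1]; cv2.imwrite("pics/c1.png",cv2.resize(im,None,fx=4,fy=4,interpolation=cv2.INTER_CUBIC))
E
```

```text
scene (303, 127, 125, 73) ((365.102783203125, 163.09500122070312), (71.0049057006836, 124.47042846679688), 94.74940490722656)
[([387, 127, 8, 4, 24], [390.2, 128.4]), ([400, 131, 10, 6, 35], [404.9, 133.3]), ([388, 146, 22, 12, 73], [398.8, 152.0])]
top (160, 149, 129, 128) ((224.00408935546875, 212.73300170898438), (124.7459945678711, 130.20933532714844), 54.27390670776367)
[([180, 182, 23, 24, 163], [190.8, 193.0]), ([137, 216, 22, 13, 181], [148.1, 222.2]), ([141, 234, 24, 13, 205], [151.8, 240.2])]
disc top [0.52219483 0.20056427 0.08399045] rms 1.2282968589812269
collar [0.55742308 0.26654242 0.08480532]
hub [0.52278124 0.20020877 0.09386818]
```

View pics/c1.png

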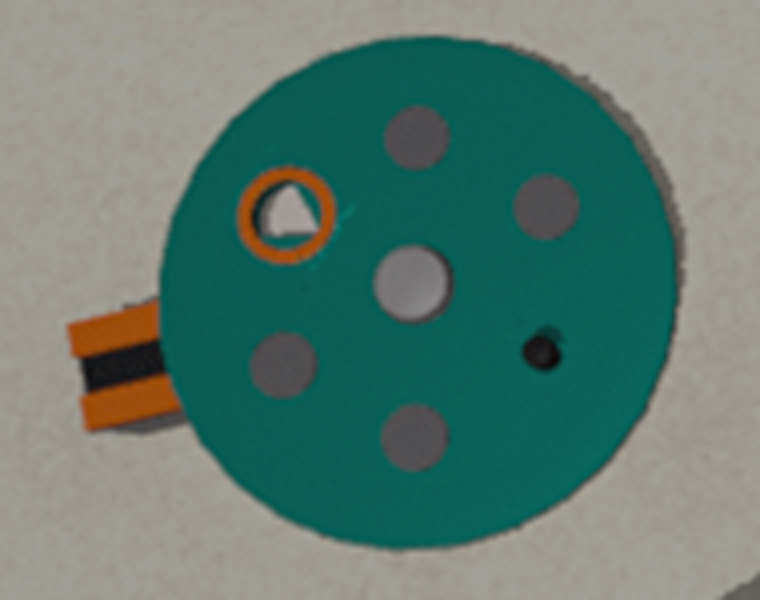

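The enlarged crop puts the black slot's outer end at crop (84,373), which is pixel (141,233). The slot meets the disc edge at crop (163,358), or (160.8,229.5). The measurements agree with the text: hub-to-collar radius 75 mm and disc top about 0.085 m. Next I compute the slot angle and touch the resting rim at the brake spot to fix the height.

```bash
cat >> h.py <<'E'
AX=np.array([.5225,.2003]); TOP=.085
def hole_ang(s,img=None):
    ys,xs=np.nonzero(orange(s["image"])); 
    if len(xs)<5: return None
    P=onz(s,np.c_[xs,ys]+0.0,TOP+.002)[:,:2]-AX; r=np.hypot(*P.T); k=(r>.045)&(r<.105)
    if k.sum()<15: return None
    c=P[k]; c=(c.min(0)+c.max(0))/2; return np.degrees(np.arctan2(c[1],c[0])),np.hypot(*c),k.sum()
E
python3 - <<'E'
from h import *
from workcell import *
S={n:pickle.load(open(n+"0.pkl","rb")) for n in("scene","top")}
for n in S: print(n,hole_ang(S[n]))
for z in(.063,.068,.074):
    P=onz(S["top"],[(141,233.25),(160.75,229.5),(148.1,222.2),(151.8,240.2)],z)[:,:2]; d=P-AX
    m=(P[2]+P[3])/2-AX
    print(z,np.hypot(*d.T).round(4),np.degrees(np.arctan2(d[:,1],d[:,0])).round(1),"line dir",np.degrees(np.arctan2(*(P[0]-P[1])[::-1])).round(1),"rails",np.degrees(np.arctan2(m[1],m[0])).round(1))
P=[onz(S["scene"],[(390.2,128.4),(404.9,133.3)],z)[:,:2].mean(0)-AX for z in(.063,.068,.074)]
print("scene rails",[np.degrees(np.arctan2(p[1],p[0])).round(1) for p in P])
u=np.array([.5225,.2003])/np.hypot(*AX); B=AX-.118*u; yaw=np.arctan2(u[1],u[0])
grasp(20)
move_to([*B,.14],[np.pi,0,yaw])
f0=np.mean([get_obs()["force"][2] for _ in range(3)])
z=.125
line_to([*B,z],speed=.05); sleep(.2); f0=get_obs()["force"][2]
while z>.1:
    z-=.001; line_to([*B,z],speed=.03); f=get_obs()
    if abs(f["force"][2]-f0)>1.5: break
print("contact cmd z",z,"tcp",f["tcp_pos"],f["force"],f0,f["finger_gap"],f["joint_pos"].round(2))
line_to([*B,z+.03],speed=.1)
print(get_obs()["t"],hole_ang(snapshot("scene")),hole_ang(snapshot("top")))
E
```

```text
scene (np.float64(62.36623632081592), np.float64(0.07451181196157348), np.int64(73))
top (np.float64(62.38414597981159), np.float64(0.07482888861526345), np.int64(163))
0.063 [0.1764 0.1361 0.1597 0.1587] [104.6 105.5  97.9 111.5] line dir 101.7 rails 104.7
0.068 [0.1743 0.1342 0.1575 0.1568] [104.9 105.9  98.1 111.9] line dir 101.7 rails 105.0
0.074 [0.1717 0.132  0.155  0.1545] [105.3 106.4  98.5 112.4] line dir 101.7 rails 105.4
scene rails [np.float64(105.8), np.float64(104.8), np.float64(103.4)]
contact cmd z 0.10999999999999999 tcp [0.41244395 0.15804079 0.1110203 ] [-2.04355893 -0.70981155 12.11379169] -0.13737679072418635 0.0001071562137452257 [ 0.11  0.56  2.01 -0.    0.57  1.32]
8.4917 (np.float64(62.33307175296199), np.float64(0.07442953409606431), np.int64(73)) (np.float64(62.40019872242417), np.float64(0.07489970152134917), np.int64(166))
```

Both views agree: the hole is at 62.35° and the slot at about 105°, and the rim top is at z≈0.086 from the touch. I will push the knob clockwise, which leaves about 317° of coasting, then hover over the rim, track the collar and brake at the predicted crossing.

```bash
cat > run.py <<'E'
from h import *
from workcell import *
import sys
SLOT=105.0; a=np.radians(62.35+180)
K=AX+.075*np.array([np.cos(a),np.sin(a)]); d=np.array([np.sin(a),-np.cos(a)])
u=AX/np.hypot(*AX); B=AX-.118*u; by=np.arctan2(u[1],u[0])
T=lambda:get_obs()["t"]
# time the braking stroke in air
line_to([*B,.146],speed=.05); t=T(); line_to([*B,.140],speed=.04); D=T()-t; print("stroke time",D)
py=np.arctan2(d[1],d[0]); py=(py+np.pi/2)%np.pi-np.pi/2
S0=K-.030*d; S1=K+.040*d
line_to([*B,.19],speed=.2); move_to([*S0,.19],[np.pi,0,py]); line_to([*S0,.123],speed=.15)
t=T(); line_to([*S1,.123],speed=.03); print("push took",T()-t)
line_to([*S1,.20],speed=.25); print("lifted",T())
move_to([*B,.15],[np.pi,0,by]); line_to([*B,.116],speed=.08); print("hover",T())
ts,an=[],[]
while True:
    t=T(); h=hole_ang(snapshot("scene"))
    if h and abs(h[1]-.075)<.006: ts.append(t); an.append(np.radians(h[0]))
    if len(ts)<8:
        sleep(.1); continue
    A=np.unwrap(an[-25:]); tt=np.array(ts[-25:]); p=np.polyfit(tt-tt[-1],A,1); w=p[0]; n=T()
    if abs(w)<.1: print("too slow",w,np.degrees(A[-1])); sys.exit()
    rem=(np.degrees(p[1])-SLOT)%360 if w<0 else (SLOT-np.degrees(p[1]))%360
    tc=tt[-1]+np.radians(rem)/abs(w); lead=.8*D
    if len(ts)%10==8: print(round(t,2),"w",round(w,3),"ang",round(np.degrees(A[-1]),1),"eta",round(tc-n,2))
    if tc-n<lead+.25 and tc-n>lead and abs(w)<.75:
        sleep(max(tc-lead-n,.001)); t0=T(); line_to([*B,.1103],speed=.04); print("brake",t0,T(),"tc",tc,get_obs()["force"]); break
    sleep(.05 if tc-n<2 else .15)
sleep(.3); print(get_obs()["force"],hole_ang(snapshot("scene")))
line_to([*B,.16],speed=.05); sleep(.3)
print(T(),hole_ang(snapshot("scene")),hole_ang(snapshot("top")))
for n in("scene","top"): cv2.imwrite(f"pics/{n}1.png",snapshot(n)["image"][:,:,::-1])
E
python3 run.py
```

```text
stroke time 0.3000000000000007
push took 2.4833999999999996
lifted 13.85
hover 15.2333
20.03 w -0.498 ang 56.6 eta 10.94
22.03 w -0.649 ang -21.6 eta 6.27
brake 28.0083 28.3 tc 28.249321585436235 [-1.44496148 -1.14242729 10.75172831]
[-1.6184729   0.63172874 11.93130389] None
30.0917 (np.float64(114.99967046516211), np.float64(0.06926436223802063), np.int64(31)) (np.float64(114.58307566681717), np.float64(0.0688977784363283), np.int64(114))
```

```bash
python3 - <<'E'
import cv2,numpy as np
a=cv2.imread("pics/top1.png")[140:290,120:310]; b=cv2.imread("pics/scene1.png")[100:220,290:440]
a=cv2.resize(a,(570,450)); b=cv2.resize(b,(0,0),fx=4,fy=4)
cv2.imwrite("pics/c2.png",cv2.resize(cv2.imread("pics/top1.png")[140:290,120:310],None,fx=4,fy=4,interpolation=cv2.INTER_CUBIC)); cv2.imwrite("pics/c3.png",b)
E
```

```text
(no output)
```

View pics/c2.png

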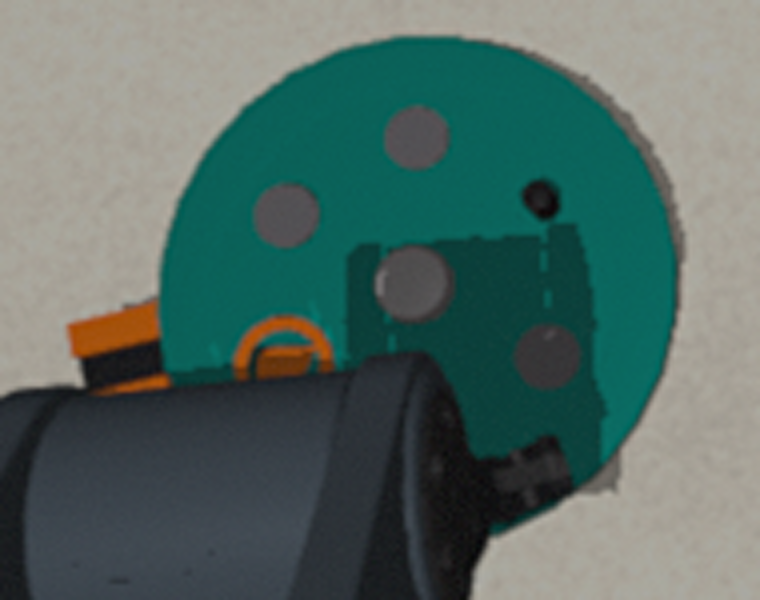

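View pics/c3.png

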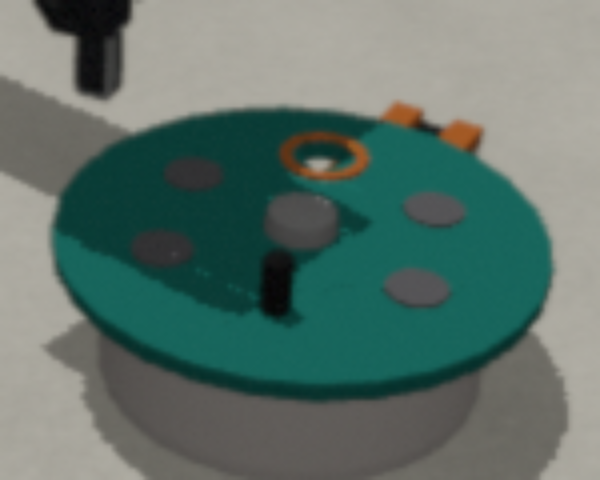

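The top crop shows the caps back on their original 60° grid, and the scene crop shows the collar centre at (371,139), partly in the arm's shadow. So the hole sits near 122°, short of the slot by about 17°. The shadow broke my colour mask. There is time for a second spin, so I fix the mask first using the saved pictures.

```bash
cat >> h.py <<'E'
def orange(img):
    h=cv2.cvtColor(img,cv2.COLOR_RGB2HSV); return cv2.inRange(h,(3,110,45),(24,255,255))
def hole_ang(s):
    ys,xs=np.nonzero(orange(s["image"]))
    P=onz(s,np.c_[xs,ys]+0.0,.088)[:,:2]-AX; r=np.hypot(*P.T); k=(r>.045)&(r<.102)
    if k.sum()<20: return None
    c=P[k]; ex=np.ptp(c,axis=0); c=(c.min(0)+c.max(0))/2
    return np.degrees(np.arctan2(c[1],c[0])),np.hypot(*c),k.sum(),ex.round(3)
E
python3 - <<'E'
from h import *
for n in("scene","top"):
    s=pickle.load(open(n+"0.pkl","rb")); print(n,hole_ang(s))
    s["image"]=cv2.imread(f"pics/{n}1.png")[:,:,::-1].copy(); print(hole_ang(s))
    p=[(371.2,139.2)] if n=="scene" else [(191,231)]
    q=onz(s,p,.088)[0,:2]-AX; print("by eye",np.degrees(np.arctan2(q[1],q[0])),np.hypot(*q))
    if n=="scene":
        q=onz(s,[(290+277/4,100+312/4)],.086)[0,:2]-AX; print("knob foot",np.degrees(np.arctan2(q[1],q[0])),np.hypot(*q))
E
```

```text
scene (np.float64(61.27642950946825), np.float64(0.07379424211685688), np.int64(128), array([0.048, 0.048]))
(np.float64(122.68187491961976), np.float64(0.0727653354513987), np.int64(107), array([0.049, 0.047]))
by eye 121.41770588866538 0.07031570886562667
knob foot -55.66552846657805 0.07776404840675576
top (np.float64(62.15476429946904), np.float64(0.07384982903613153), np.int64(220), array([0.047, 0.047]))
(np.float64(116.71041299907712), np.float64(0.07049892024450326), np.int64(230), array([0.03 , 0.047]))
by eye 123.51747447043176 0.0732434613270967
```

```bash
cat > run2.py <<'E'
from h import *
from workcell import *
import sys
SLOT=105.0; D=.3; lead=.8*D; a=np.radians(122.5+180)
K=AX+.075*np.array([np.cos(a),np.sin(a)]); d=np.array([np.sin(a),-np.cos(a)])
u=AX/np.hypot(*AX); B=AX-.118*u; by=np.arctan2(u[1],u[0]); T=lambda:get_obs()["t"]
py=np.arctan2(d[1],d[0]); py=(py+np.pi/2)%np.pi-np.pi/2
S0=K-.030*d; S1=K+.040*d
move_to([*S0,.19],[np.pi,0,py]); line_to([*S0,.123],speed=.15)
line_to([*S1,.123],speed=.033); line_to([*S1,.20],speed=.25)
move_to([*B,.15],[np.pi,0,by]); line_to([*B,.116],speed=.1); print("hover",T())
L=[];i=0
while T()<59:
    t=T(); h=hole_ang(snapshot("scene")); i+=1
    if h and abs(h[1]-.075)<.006 and h[3].min()>.04: L.append((t,np.radians(h[0])))
    L=[l for l in L if t-l[0]<3]
    if len(L)<6: sleep(.05); continue
    tt,A=np.array(L).T; A=np.unwrap(A); tt0=tt[-1]
    # constant loss 0.015 rad/s^2, turning clockwise
    w,a0=np.polyfit(tt-tt0,A-.0075*(tt-tt0)**2,1); rs=np.std(A-.0075*(tt-tt0)**2-w*(tt-tt0)-a0); n=T()
    rem=np.radians((np.degrees(a0)-SLOT)%360); W=-w; q=W*W-.03*rem
    if q<0: sleep(.1); continue
    tc=tt0+(W-q**.5)/.015
    if i%8==0: print(round(t,2),"w",w.round(3),"ang",np.degrees(A[-1]).round(1),"eta",round(tc-n,2),"res deg",np.degrees(rs).round(2),len(L))
    if lead<tc-n<lead+.2:
        sleep(max(tc-lead-n,.001)); t0=T(); line_to([*B,.1103],speed=.04); print("brake",t0,T(),"tc",tc,"w",w,"age",n-tt0,get_obs()["force"]); break
    sleep(.05 if tc-n<2.5 else .15)
sleep(.2); print(hole_ang(snapshot("scene")))
line_to([*B,.16],speed=.1); sleep(.1)
print(T(),hole_ang(snapshot("scene")),hole_ang(snapshot("top")))
s=snapshot("scene"); print(T(),hole_ang(s))
cv2.imwrite("pics/c4.png",cv2.resize(s["image"][100:220,290:440,::-1],None,fx=4,fy=4))
E
python3 run2.py
```

```text
hover 35.4583
36.36 w -0.818 ang -77.6 eta 3.87 res deg 0.15 8
37.86 w -0.795 ang -147.5 eta 2.37 res deg 0.22 16
38.66 w -0.79 ang -184.7 eta 1.54 res deg 0.34 21
39.46 w -0.79 ang -221.3 eta 0.7 res deg 0.33 24
brake 39.9583 40.25 tc 40.19955571783393 w -0.790739932929265 age 0.05000000000000426 [-0.69967729 -0.5773612  11.33277891]
(np.float64(110.04522321005277), np.float64(0.07249522330498764), np.int64(130), array([0.048, 0.047]))
41.25 (np.float64(110.04522321005277), np.float64(0.07249522330498764), np.int64(132), array([0.048, 0.047])) (np.float64(109.52446154636584), np.float64(0.07401986097912126), np.int64(265), array([0.044, 0.048]))
41.4 (np.float64(110.04522321005277), np.float64(0.07249522330498764), np.int64(133), array([0.048, 0.047]))
```

View pics/c4.png

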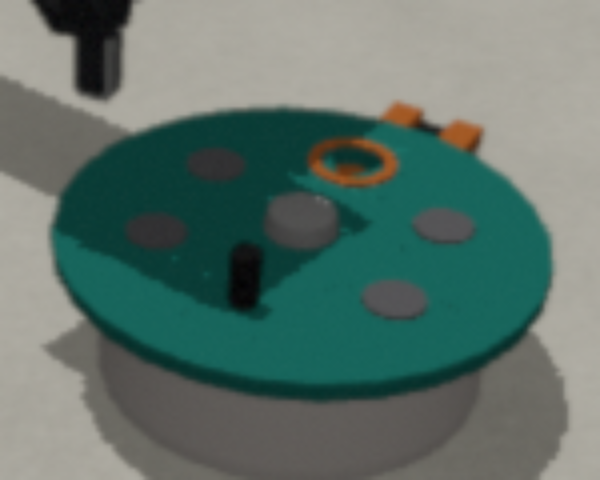

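The crop shows the disc at rest and untouched, with the collar at crop (353,162), roughly on the line from the hub to the rails. I'll take the hand well away and check once more from the top camera.

```bash
python3 - <<'E'
from h import *
from workcell import *
o=get_obs()["tcp_pos"]; line_to([o[0],o[1],.27],speed=.2)
j=get_obs()["joint_pos"].copy(); j[0]=-.75; move_joints(j)
sleep(.3); s=snapshot("top"); print(get_obs()["t"],hole_ang(s),hole_ang(snapshot("scene")))
cv2.imwrite("pics/c5.png",cv2.resize(s["image"][140:290,120:310,::-1],None,fx=4,fy=4,interpolation=cv2.INTER_CUBIC))
E
```

```text
43.825 (np.float64(110.22102166647025), np.float64(0.0742788737457547), np.int64(275), array([0.046, 0.048])) (np.float64(110.04522321005277), np.float64(0.07249522330498764), np.int64(130), array([0.048, 0.047]))
```

View pics/c5.png

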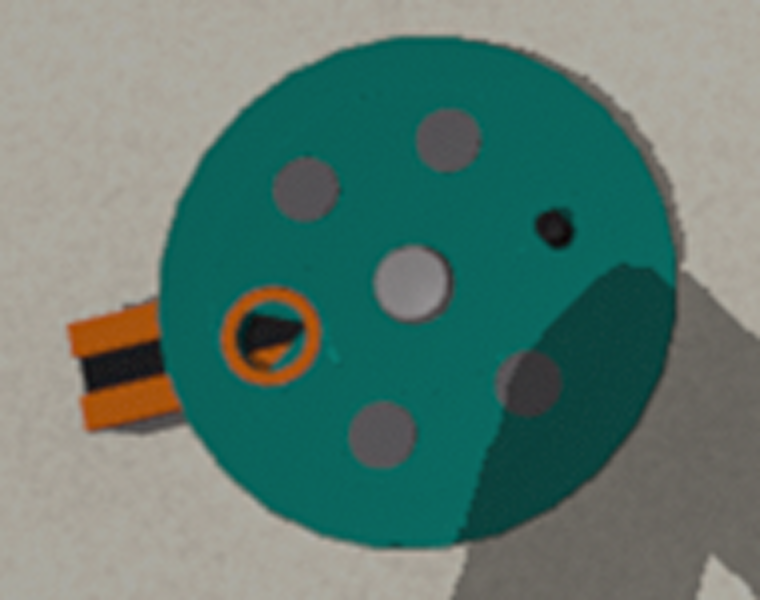

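The hole is at 110.1° and the slot at about 105° in both views. That is roughly 6.6 mm off against the 16 mm allowed, and the angle has not changed since the brake. The black slot shows through the collar at crop (270,336). Handing in.

```bash
python3 -c "
from workcell import *
job_done()"
```

```text
the job is handed in; nothing more can be done
```

The teal disc stopped with its orange-collared hole about 5° from the slot, roughly 6.6 mm off against the 16 mm allowed. I then took the hand away and handed the job in at about 44 s of 64 s. It took two spins.

- **First spin:** I braked about 17° short of the slot. The arm's shadow had broken my colour tracking of the collar.
- **Second spin:** I fixed the tracking and pushed the knob again. The disc coasted freely for over 4 s at about 0.8 rad/s, and I braked it with a fingertip on the rim, pressing with about 11 N.

**Last checks:** with the hand away, the top camera put the hole at 110.2° and the scene camera at 110.0°, and the scene reading had not moved since braking. Both cameras put the slot at about 105.0°. The black slot is visible through the collar.

**Disagreement:** a rough reading of the slot's edge direction alone gave 101.7°. If that were right, the error would be about 11 mm, still within tolerance.

I kept the arm clear of the grey carousel's disc, but I did not check contact with it separately.

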